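# Snap the cover onto a fan switch box

### The job

Fit the blue cover onto the grey switch box that stands on the wooden block: set it squarely over the two orange spring hooks and push it straight down until both ends click and it sits fully home, never pressing harder than 25 N, then let go. Leave the glue, tape, carton and screwdriver alone.

Things in the scene. Friction and masses are not known exactly. Their poses are not given: they have to be found in the camera images.
- base: Wooden block fixed to the bench, 150 x 86 x 12 mm, long along its x; origin at the centre of its underside, z up. Centred on it stands the grey open-topped box shell, 112 x 46 mm outside, long along the same x, 40 mm high, walls 4 mm; the cover's lower edge comes to rest on its rim.
- rim (a point): Point fixed to the block, 59.5 mm above its underside at its centre: the mean height of the shell's rim. The rubber packing under the shell differs in thickness from piece to piece, so the true rim lies up to 7 mm above or below this point; that is not measured and must be felt, and does not change during the work. Axes as the block's.
- end_a (a point): Point at the mean rim height at the stem of the orange spring hook at the block's +x end (48.5 mm from centre). The hook is 10 mm wide, rises 28 mm above the true rim, and its nose points outward to 55 mm from centre; its ramp leads in a cover that is within about 2 mm of centre.
- end_b (a point): The same for the hook at the block's -x end. Along the shell's long sides, inside, two rounded lips rise 4 mm above the rim and centre the cover sideways with 1.8 mm of play each side; a cover that is more than about 3 mm off sideways catches on them.
- cover: Blue rectangular plastic cover, loose, open side down on the bench; 112 x 46 x 34 mm outside, long along its x, walls 4 mm, 70 to 120 g; origin at the centre of its lower edge plane, z up. Goes on with its x along the block's x, either way round. Grip it across its 46 mm width. Each short end wall has a window 16 mm wide, 4 to 16 mm above the lower edge, into which a hook's nose springs.
- hook_a (a joint): Inward bend in rad of the hook at end_a: 0 at rest, rising to about 0.09 as the cover goes down, back to 0 once clicked. Pushing down, the cover's edge meets the ramps about 17 mm above home; the push rises to 6 to 14 N some 6 mm above home, eases, falls away as the hooks click 1 to 2 mm above home, then rises steeply on the rigid rim.
- hook_b (a joint): The same bend for the hook at end_b.
- glue: White glue bottle with orange cap, 44 mm diameter, 110 mm high, upright; origin at the centre of its underside. To be left alone.
- tape: Yellow roll of tape, 64 mm outside diameter, 24 mm high, lying flat; origin at the centre of its underside. To be left alone.
- carton: Small brown carton, 70 x 90 x 60 mm; origin at the centre of its underside. To be left alone.
- driver: Red-handled screwdriver, 170 mm long, lying along its x. To be left alone.
There are look-alikes about, which are no part of the job. Of the things that look like the base, the smallest one is meant.

How it is judged:
By the outcome, as a careful person would: the job done as asked, in the order asked, and still so for the second after the job is handed in, with the robot touching nothing.
It also fails if it takes over 51 s, if anything falls off the work surface, if the arm or the gripper's body presses on something with over 40 N, if the wrist force passes 120 N, or if a joint passes its speed limit or range.

### The arm

A 6-joint arm with a two-finger parallel gripper is mounted at the origin on the work surface. World frame = base frame: x ahead of the robot, y to its left, z up, the work surface at z = 0. Lengths are in m, angles in rad, forces in N, time in s.
With the tool pointing down it reaches from about 0.35 to 0.975 m from the base axis. Payload 4.9 kg.
Tool frame: the origin (TCP) lies between the finger pads; the fingertips stand 11 mm ahead of it and the grasp point (between the pads) lies 8 mm behind it; z points along the fingers, y is the line along which they close (so a half turn about z gives the same grasp; the last joint's range is limited). The gripper opens to 85 mm and grips with 20 to 120 N. Pads are 22 mm wide; open, the fingers measure 114 mm over their backs; the gripper's body (76 mm by 85 mm) begins 54 mm behind the grasp point. The pads swing forward as they close: fully open they stand 13 mm farther back than shut.
Start: joints at [-1.277, 0.053, 1.613, -0, 1.476, -0.119], TCP at [0.251, -0.572, 0.207] pointing down, gripper open.
Joint ranges: [-3.01, 3.01], [-1.01, 2.22], [0.06, 2.58], [-1.02, 4.17], [0.09, 2.62], [-3.14, 3.14]. Speed limits (rad/s): [2.57, 2.57, 3.14, 3.14, 3.14, 3.14].

### API

Orientations are given as a unit quaternion [w, x, y, z].
In Python, from bench import ctrl gives the robot as it stands.
- The arm moves only by the tool step_arm, never from a script. Its argument "rows" is a list of rows, each a list of 7 numbers: the shift along the tool's x, y, z normalised to -1 to 1, where 1 is 0.025 m, then the turn, a rotation vector about the tool's x, y, z normalised to -1 to 1, where 1 is 0.08 rad, then the gripper command: -1 is shut, 1 is fully open, values between are in proportion. A call has 1 to 10 rows; each row shifts and turns the commanded pose from where the row before left it, along the tool's axes as they then stand; what a row does not reach is not made up. A row lasts 1/8 s, in which the tool goes at most 62.5 mm and 10.7 degrees, less where a joint would pass 70% of its speed; a pose out of reach is approached as far as the arm can. A call with a number of a shift or a turn outside -1 to 1 is refused whole. A call with a gripper value outside its range is refused whole. The fingers move at their own pace and stop on an object; "squeeze" is the grip in N (left out, the last holds). Time passes only in rows, so rows that do not move let the fingers close. It gives the time, the measured TCP pose, the force, the opening and the grip force at its end, in the units of the state.
- ctrl.read_state(): the state, without advancing time (a new reading comes with each control period).
- ctrl.capture(name): name is "scene" or "side" or "wrist"; returns the picture (400x640x3 uint8, blue, green, red); there is no depth.
- ctrl.get_calibration(name): a dict with "intrinsics" (3x3 intrinsics, pixels), "pose" (4x4, takes a point from camera to world coordinates). Camera axes: x right, y down, z forward; pixel columns grow to the right and rows downward; lengths in m; the calibration is good to about 2 mm. A picture is of the moment at which its call begins: read the wrist's pose just before it. get_calibration takes no time and is no camera call; for the wrist camera it gives the pose at the moment of the call.
- ctrl.sign_off(): hands the job in; it is judged then, once.
The state is a dict: "time": time; "joint_positions": joint angles; "dq": joint speeds; "tau": joint torques, N m; "ee_pos": TCP position; "tcp_rot": TCP orientation; "wrist_force": force on the tool from outside, world axes, zero at the start; "torque": the same for the moment, N m; "finger_gap": finger opening in m; "finger_force": force on a finger pad.
Only numpy, scipy, OpenCV 4.12 (cv2) and the standard library are available. Lean on these libraries where they do the work, as an engineer would, in place of code of your own. Each camera call takes 0.05 s, during which the arm holds its last target. There are 200 camera calls.

## Working session

There is one attempt and no reset: what is moved stays moved. The work goes in short steps, Python scripts to look and compute and a tool call to move; the robot and the scene stay as the last step left them, time stands still between calls to the robot, and variables do not carry over. Pictures are saved under pics/ and viewed, at most 10 in all, crops included, and the job is handed in when it is done.

Besides the shell and the picture viewer there is one more tool, called as a command line: name --pt "numbers of a row" for each row, then --argument value for the rest. step_arm: Moves the arm, as the interface text tells. Scaled input: -1 to 1 covers 0.025 m each way for a shift and 0.08 rad each way for a turn. Its arguments: {"type":"object","properties":{"rows":{"type":"array","items":{"type":"array","items":{"type":"number","minimum":-1,"maximum":1}}},"squeeze":{"type":"number"}},"required":["rows"]}

```bash
mkdir -p pics; ls; python3 - <<'E'
from bench import ctrl
import cv2,numpy as np
a=ctrl.capture("scene");b=ctrl.capture("side")
cv2.imwrite("pics/scene.png",a);cv2.imwrite("pics/side.png",b)
np.set_printoptions(precision=4,suppress=True)
for n in("scene","side","wrist"):
  c=ctrl.get_calibration(n);print(n,np.array(c["intrinsics"]),np.array(c["pose"]))
s=ctrl.read_state();print(s)
E
```

```text
pics
scene [[475.491    0.     321.7486]
 [  0.     475.491  200.3229]
 [  0.       0.       1.    ]] [[-0.4104  0.7663 -0.4943  1.1008]
 [ 0.9119  0.3391 -0.2313  0.27  ]
 [-0.0096 -0.5456 -0.838   1.0883]
 [ 0.      0.      0.      1.    ]]
side [[452.2588   0.     315.4803]
 [  0.     452.2588 205.5214]
 [  0.       0.       1.    ]] [[-0.9981 -0.029   0.0549  0.4184]
 [-0.0592  0.7089 -0.7028  0.9576]
 [-0.0185 -0.7047 -0.7093  1.0633]
 [ 0.      0.      0.      1.    ]]
wrist [[298.6628   0.     320.5574]
 [  0.     298.6628 194.0413]
 [  0.       0.       1.    ]] [[ 0.401  -0.8727 -0.2785  0.3225]
 [-0.9161 -0.3824 -0.1206 -0.5417]
 [-0.0013  0.3035 -0.9528  0.3728]
 [ 0.      0.      0.      1.    ]]
{'time': 0.1, 'joint_positions': array([-1.277 ,  0.0533,  1.6142, -0.    ,  1.476 , -0.119 ]), 'dq': array([ 0.0003, -0.0021, -0.0038,  0.0017,  0.0016, -0.0004]), 'tau': array([  0.001 , -39.49  , -37.1364,  -0.0001,   0.0039,   0.    ]), 'ee_pos': array([ 0.2506, -0.5719,  0.2054]), 'tcp_rot': array([-0.0009,  0.9788,  0.205 , -0.0001]), 'wrist_force': array([-0.9392, -0.01  , -0.2393]), 'torque': array([ 0.0369,  0.0559, -0.0155]), 'finger_force': 0.0, 'finger_gap': 0.08543144561206163}
```

View pics/scene.png

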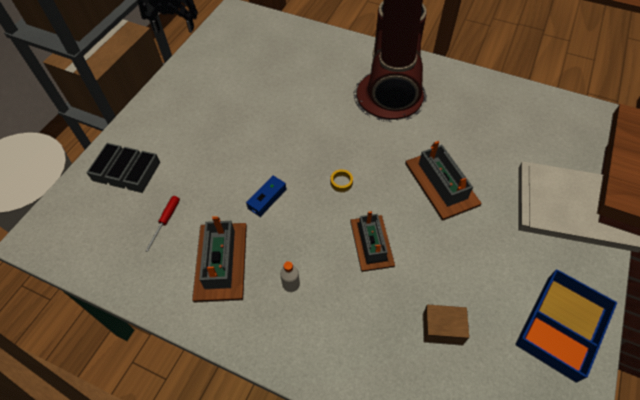

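View pics/side.png

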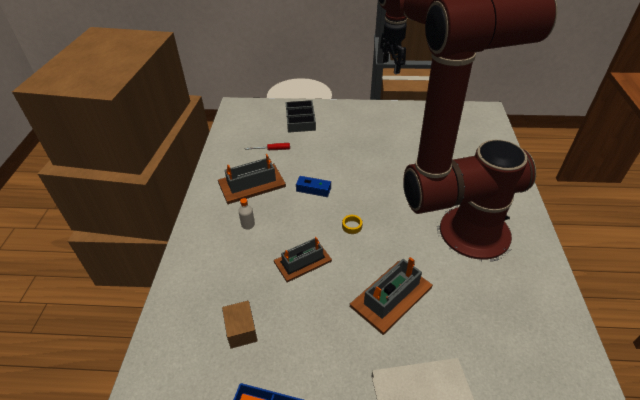

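Base candidates in the scene view are at (220,260), (372,241) and (443,178). The smallest is (372,241). The cover is the blue piece at (266,195); the blue tray at (567,325) isn't it. I'll check both choices in a close crop.

```bash
python3 - <<'E'
import cv2,numpy as np
a=cv2.imread("pics/scene.png");b=cv2.imread("pics/side.png")
def crop(im,x,y,w=66,h=49): return cv2.resize(im[y-h//2-1:y+h//2+25,x-w//2-16:x+w//2+16],(400,300),interpolation=cv2.INTER_CUBIC)
def c(im,x0,y0): return cv2.resize(im[y0:y0+60,x0:x0+80],(400,300),interpolation=cv2.INTER_CUBIC)
cv2.imwrite("pics/crop1.png",np.vstack([np.hstack([c(a,226,165),c(a,332,210)]),np.hstack([c(b,274,156),c(b,262,225)])]))
E
```

```text
(no output)
```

View pics/crop1.png

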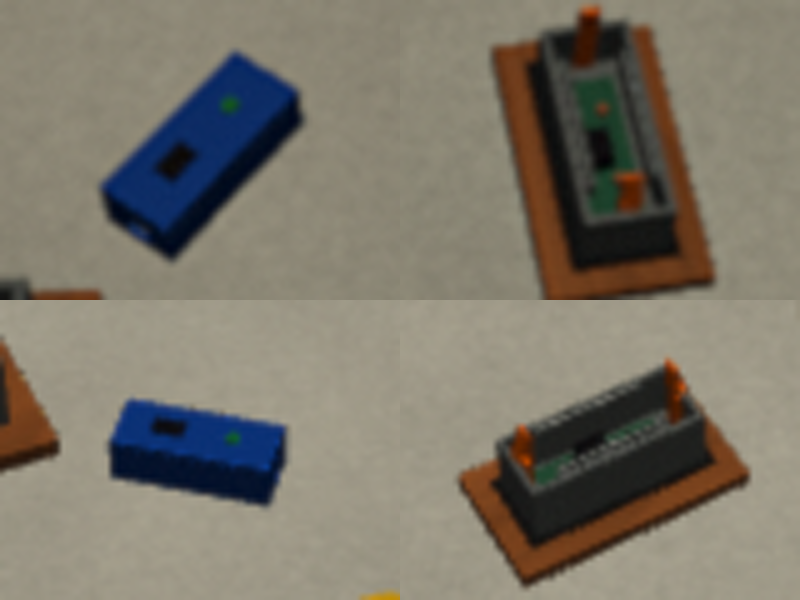

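The crops confirm both choices. The cover is open side down, with its top corners at (234,52), (299,95), (172,233) and (104,187) in the crop. The block's four corners show in scene, and three of them in side. I'll cast these onto their planes.

```bash
cat > h.py <<'E'
import numpy as np,cv2
from bench import ctrl
np.set_printoptions(precision=4,suppress=True)
def ray(cal,px):
    K=np.array(cal["intrinsics"]);T=np.array(cal["pose"])
    p=np.c_[np.atleast_2d(px),np.ones(len(np.atleast_2d(px)))]
    return T[:3,3],(T[:3,:3]@np.linalg.inv(K)@p.T).T
def cast(cal,px,z):
    o,d=ray(cal,px); return o+d*((z-o[2])/d[:,2])[:,None]
def rect(P):
    P=P[:,:2];n=np.linalg.norm(P-np.roll(P,-1,0),axis=1)
    i=0 if n[0]>n[1] else 1
    v=P[(i+1)%4]-P[i]+P[(i+2)%4]-P[(i+3)%4]
    print("centre",P.mean(0),"edges",n*1e3,"long yaw",np.arctan2(v[1],v[0]))
E
python3 - <<'E'
from h import *
A=ctrl.get_calibration("scene");B=ctrl.get_calibration("side")
s=lambda l,x0,y0:np.array(l)/5.+[x0,y0]-.4
rect(cast(A,s([(234,52),(299,95),(172,233),(104,187)],226,165),.034))
rect(cast(B,s([(130,100),(286,127),(274,172),(112,143)],274,156),.034))
rect(cast(A,s([(94,48),(250,30),(313,280),(147,300)],332,210),.012))
P=cast(B,s([(60,180),(348,175),(125,284)],262,225),.012);print(P, (P[0]+P[1])/2)
E
```

```text
centre [ 0.5168 -0.167 ] edges [ 46.9902 107.7199  47.7452 108.5796] long yaw -0.20207820108592311
centre [ 0.5109 -0.1708] edges [110.6178  45.2323 112.8062  44.8838] long yaw 2.926590025147945
centre [0.5293 0.1411] edges [ 83.4212 146.352   83.2636 146.21  ] long yaw 0.5690173847538671
[[0.6089 0.1481 0.012 ]
 [0.4406 0.1368 0.012 ]
 [0.5631 0.2197 0.012 ]] [0.5247 0.1425 0.012 ]
```

step_arm --pt "0.9 -0.59 0 0 0 0 1" --pt "0.9 -0.59 0 0 0 0 1" --pt "0.9 -0.59 0 0 0 0 1" --pt "0.9 -0.59 0 0 0 0 1" --pt "0.9 -0.59 0 0 0 0 1" --pt "0.9 -0.59 0 0 0 0 1" --pt "0.9 -0.59 0 0 0 0 1" --pt "0.9 -0.59 0 0 0 0 1" --pt "0.9 -0.59 0 0 0 0 1"

```text
time: 1.23
ee_pos: [0.3838, -0.3672, 0.2065]
tcp_rot: [-0.0, 0.979, 0.206, 0.0]
wrist_force: [-0.3, 0.0, 0.9]
finger_gap: 0.0851
finger_force: 0.0
```

step_arm --pt "0.9 -0.59 0 0 0 0 1" --pt "0.9 -0.59 0 0 0 0 1" --pt "0.9 -0.59 0 0 0 0 1" --pt "0.9 -0.59 0 0 0 0 1" --pt "0.9 -0.59 0 0 0 0 1" --pt "0.9 -0.59 0 0 0 0 1" --pt "0.9 -0.59 0 0 0 0 1" --pt "0.9 -0.59 0 0 0 0 1" --pt "0.9 -0.59 0 0 0 0 1"

```text
time: 2.35
ee_pos: [0.5153, -0.1643, 0.2065]
tcp_rot: [-0.0, 0.979, 0.206, 0.0]
wrist_force: [-0.0, 0.4, 0.6]
finger_gap: 0.0856
finger_force: 0.0
```

step_arm --pt "0 0 0 0 0 0.97 1" --pt "0 0 0 0 0 0.97 1" --pt "0 0 0 0 0 0.97 1" --pt "0 0 0 0 0 0.97 1" --pt "0 0 0 0 0 0.97 1" --pt "0 0 0 0 0 0.97 1" --pt "0 0 0 0 0 0.97 1" --pt "0 0 0 0 0 0.97 1" --pt "0 0 0 0 0 0 1"

```text
time: 3.48
ee_pos: [0.5149, -0.1654, 0.2065]
tcp_rot: [-0.0, 0.995, -0.103, 0.0]
wrist_force: [0.7, -0.2, -0.1]
finger_gap: 0.0851
finger_force: 0.0
```

```bash
python3 - <<'E'
from h import *
s=ctrl.read_state();print(s["time"],s["ee_pos"],s["tcp_rot"],s["wrist_force"])
C=ctrl.get_calibration("wrist");a=ctrl.capture("wrist");cv2.imwrite("pics/w1.png",a)
h=cv2.cvtColor(a,cv2.COLOR_BGR2HSV)
m=cv2.inRange(h,(105,120,30),(130,255,255))
for c in cv2.findContours(m,0,2)[0]:
  if cv2.contourArea(c)>300: print(cv2.boundingRect(c))
np.save("C1.npy",C["pose"])
E
```

```text
3.475 [ 0.5149 -0.1654  0.2065] [-0.0001  0.9947 -0.1027  0.    ] [ 0.6949 -0.1628 -0.1156]
(307, 120, 40, 95)
```

View pics/w1.png

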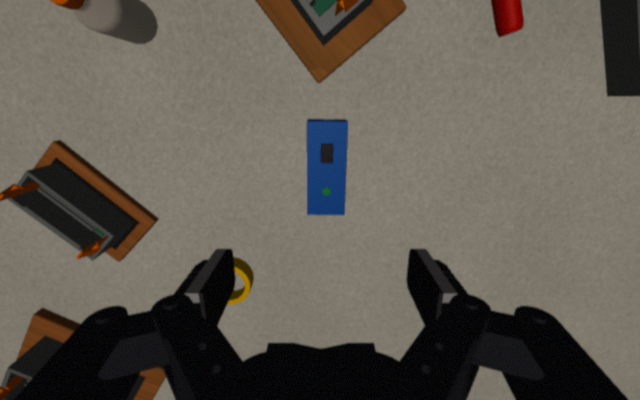

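The wrist view shows the cover at (327,167), nearly upright in the image, with its long axis along the image rows. The base is at (80,205).

```bash
python3 - <<'E'
from h import *
a=cv2.imread("pics/w1.png");C=ctrl.get_calibration("wrist")
print(a[112:128,325].tolist(),a[210:218,325].tolist());print(a[170,303:311].tolist(),a[170,342:350].tolist())
h=cv2.cvtColor(a,cv2.COLOR_BGR2HSV)
m=cv2.inRange(h,(100,120,90),(135,255,255));m[:,:280]=0;m[:,380:]=0
m=cv2.morphologyEx(m,cv2.MORPH_CLOSE,np.ones((3,3)))
c=max(cv2.findContours(m,0,2)[0],key=cv2.contourArea);c=cv2.convexHull(c)
r=cv2.minAreaRect(c);print(r);q=cv2.approxPolyDP(c,5,True)[:,0];print(q.tolist())
rect(cast(C,cv2.boxPoints(r),.034))
if len(q)==4: rect(cast(C,q,.034))
E
```

```text
[[113, 125, 131], [112, 125, 130], [111, 123, 128], [111, 123, 129], [109, 122, 127], [111, 120, 126], [109, 112, 114], [99, 87, 83], [84, 54, 40], [97, 50, 23], [113, 61, 26], [120, 67, 32], [119, 66, 30], [118, 65, 28], [119, 67, 30], [120, 66, 32]] [[111, 57, 21], [109, 55, 16], [110, 56, 18], [108, 60, 28], [104, 75, 59], [105, 100, 100], [107, 117, 121], [107, 119, 125]]
[[114, 127, 131], [113, 126, 131], [110, 122, 127], [113, 114, 117], [113, 80, 67], [116, 64, 33], [116, 62, 29], [115, 61, 26]] [[111, 57, 20], [113, 59, 23], [113, 60, 22], [109, 69, 49], [100, 95, 94], [105, 114, 120], [113, 124, 132], [115, 126, 133]]
((326.5, 167.5), (93.0, 39.0), 90.0)
[[346, 122], [343, 213], [308, 213], [307, 123]]
centre [ 0.5134 -0.1729] edges [ 43.21   110.5262  47.588  110.4993] long yaw 2.9419567265066915
centre [ 0.5134 -0.1723] edges [108.1059  42.6607 107.0204  43.2812] long yaw 2.9307244729842212
```

step_arm --pt "0 0.27 0.95 0 0 0 1" --pt "0 0 0.95 0 0 0 1" --pt "0 0 0.95 0 0 0 1" --pt "0 0 0.95 0 0 0 1" --pt "0 0 0.95 0 0 0 1" --pt "0 0 0.95 0 0 0 1" --pt "0 0 0.95 0 0 0 1" --pt "0 0 0.95 0 0 0 1" --pt "0 0 0 0 0 0 1"

```text
time: 4.65
ee_pos: [0.5119, -0.172, 0.0144]
tcp_rot: [-0.001, 0.995, -0.103, -0.002]
wrist_force: [0.2, 0.6, -0.9]
finger_gap: 0.0849
finger_force: 0.0
```

step_arm --pt "0 0 0 0 0 0 -0.1" --pt "0 0 0 0 0 0 -0.3" --pt "0 0 0 0 0 0 -0.5" --pt "0 0 0 0 0 0 -1" --pt "0 0 0 0 0 0 -1" --pt "0 0 0 0 0 0 -1" --squeeze 80

```text
time: 5.4
ee_pos: [0.5138, -0.1734, 0.0165]
tcp_rot: [-0.0, 0.995, -0.104, -0.0]
wrist_force: [-1.3, -0.8, -0.1]
finger_gap: -0.0001
finger_force: 0.0
```

step_arm --pt "0 0 -1 0 0 0 -1" --pt "0 0 -1 0 0 0 -1" --pt "0 0 -1 0 0 0 -1" --pt "0 0 -1 0 0 0 -1" --pt "0 0 -1 0 0 0 -1" --pt "0 0 -1 0 0 0 -1" --pt "0 0 -1 0 0 0 -1" --pt "0 0 0 0 0 0 -1"

```text
time: 6.4
ee_pos: [0.5152, -0.1741, 0.194]
tcp_rot: [0.001, 0.995, -0.104, 0.002]
wrist_force: [1.2, 1.0, -0.6]
finger_gap: 0.0
finger_force: 0.0
```

```bash
python3 - <<'E'
from h import *
s=ctrl.read_state();print(s["time"],s["ee_pos"],s["tcp_rot"],s["wrist_force"],s["torque"],s["joint_positions"])
a=ctrl.capture("wrist");cv2.imwrite("pics/w2.png",a)
E
```

```text
6.4 [ 0.5152 -0.1741  0.194 ] [ 0.0008  0.9946 -0.1038  0.0023] [ 1.1777  1.0089 -0.5956] [ 0.0458 -0.0291 -0.0074] [-0.4628 -0.1376  1.8185  0.      1.4559  1.316 ]
```

View pics/w2.png

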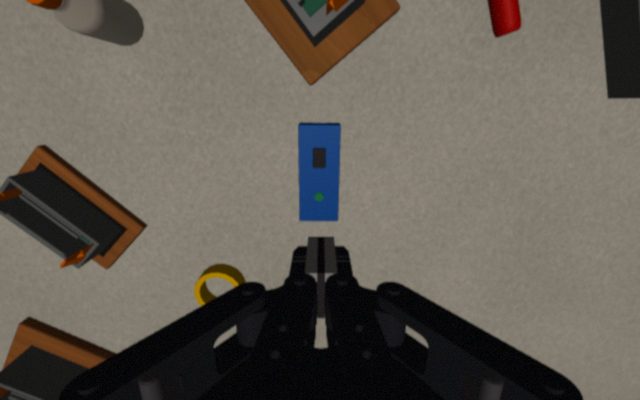

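The gripper closed on nothing: the cover is still on the bench at (319,172). I'll work out why before moving.

```bash
python3 - <<'E'
from h import *
C=ctrl.get_calibration("wrist");s=ctrl.read_state();print(s["time"],s["ee_pos"])
T=np.array(C["pose"]);K=np.array(C["intrinsics"]);print(T)
def proj(C,p):
  T=np.array(C["pose"]);q=T[:3,:3].T@(np.array(p)-T[:3,3]);q=np.array(C["intrinsics"])@q;return q[:2]/q[2]
e=s["ee_pos"]
for z in (e[2]+.008,e[2],e[2]-.011,.034): print(z,proj(C,[e[0],e[1],z]))
print("cover now",cast(C,[(319,124),(319,220),(319,172)],.034))
for n in("scene","side"):
  c=ctrl.get_calibration(n);im=ctrl.capture(n);cv2.imwrite(f"pics/{n}2.png",im)
  m=cv2.inRange(cv2.cvtColor(im,cv2.COLOR_BGR2HSV),(100,120,20),(135,255,255))
  for k in cv2.findContours(m,0,2)[0]:
    if cv2.contourArea(k)>100: r=cv2.minAreaRect(k);print(n,r,cast(c,[r[0]],.02))
  print("tcp px",proj(c,e),"tcp ground",proj(c,[e[0],e[1],.034]))
E
```

```text
6.45 [ 0.5142 -0.1736  0.1921]
[[-0.2067 -0.9327 -0.2955  0.5907]
 [-0.9784  0.1972  0.0619 -0.1903]
 [ 0.0006  0.3019 -0.9533  0.3595]
 [ 0.      0.      0.      1.    ]]
0.2000595561285714 [319.55   238.9795]
0.1920595561285714 [319.5843 233.1733]
0.1810595561285714 [319.6271 225.9359]
0.034 [319.9412 172.8363]
cover now [[ 0.5666 -0.1837  0.034 ]
 [ 0.4588 -0.1607  0.034 ]
 [ 0.5154 -0.1728  0.034 ]]
scene ((568.1000366210938, 326.3000183105469), (77.36795043945312, 90.78436279296875), 26.56505012512207) [[0.5557 0.628  0.02  ]]
scene ((266.2500305175781, 195.25), (19.091880798339844, 42.42640686035156), 45.0) [[ 0.5165 -0.1688  0.02  ]]
tcp px [257.2327 154.195 ] tcp ground [264.4968 191.1203]
side ((267.5, 391.5), (15.0, 67.0), 90.0) [[0.5742 0.5339 0.02  ]]
side ((312.85235595703125, 185.50335693359375), (33.714351654052734, 15.293108940124512), 10.007980346679688) [[ 0.5138 -0.1715  0.02  ]]
tcp px [311.5081 144.6632] tcp ground [312.665  182.0382]
```

The xy position is right: TCP and cover project to the same spot. But the fingertips look farther back from the reported TCP than documented, so they closed above the cover. I'll measure the fingertip height in w1 and w2 and in the fixed views.

```bash
python3 - <<'E'
from h import *
C=ctrl.get_calibration("wrist");e=np.array(ctrl.read_state()["ee_pos"])
T=np.array(C["pose"]);tx=np.array([.979,-.206,0])
for px in [(308,237),(333,237),(222,250),(418,250)]:
  o,d=ray(C,[px]);d=d[0]
  for off in(.011,):
    t=((e-o)@tx+off)/(d@tx);p=o+t*d;print(px,"z rel TCP",p[2]-e[2],"toolY",(p-e)@np.array([-.206,-.979,0]))
def c(im,x0,y0): return cv2.resize(im[y0:y0+75,x0:x0+100],(400,300),interpolation=cv2.INTER_CUBIC)
a=cv2.imread("pics/scene2.png");b=cv2.imread("pics/side2.png")
cv2.imwrite("pics/crop2.png",np.hstack([c(a,210,105),c(b,262,95)]))
E
```

```text
(308, 237) z rel TCP 0.02789407207695349 toolY -0.005825784641490653
(333, 237) z rel TCP 0.027910210755987402 toolY 0.007017836510203775
(222, 250) z rel TCP 0.04164677936763994 toolY -0.04569067100720423
(418, 250) z rel TCP 0.04174741724117953 toolY 0.046379662518811905
```

View pics/crop2.png

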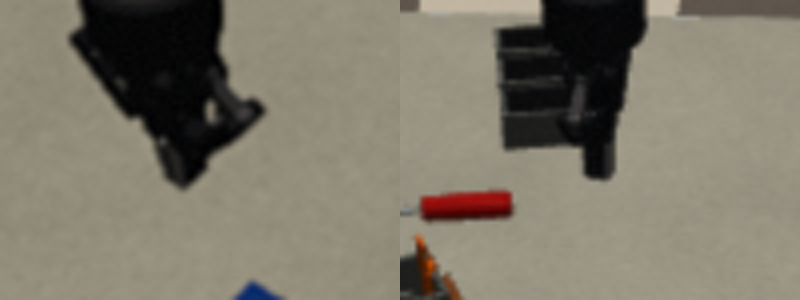

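The fingertips sit about 28 mm behind the reported TCP when shut, seen in the wrist, scene and side views, instead of 11 mm ahead. So the first grasp closed above the cover. I'll open again and go about 35 mm lower, watching the force.

step_arm --pt "0 0 0 0 0 0 1" --pt "0 0 0 0 0 0 1" --pt "0 0 0 0 0 0 1" --pt "0 0 0.9 0 0 0 1" --pt "0 0 0.9 0 0 0 1" --pt "0 0 0.9 0 0 0 1" --pt "0 0 0.9 0 0 0 1" --pt "0 0 0.9 0 0 0 1" --pt "0 0 0.9 0 0 0 1" --pt "0 0 0.9 0 0 0 1"

```text
time: 7.8
ee_pos: [0.5138, -0.1734, 0.0333]
tcp_rot: [0.0, 0.995, -0.104, 0.0]
wrist_force: [-0.5, 0.1, -0.1]
finger_gap: 0.0852
finger_force: 0.0
```

step_arm --pt "0 0 0.3 0 0 0 1" --pt "0 0 0.3 0 0 0 1" --pt "0 0 0.3 0 0 0 1" --pt "0 0 0.3 0 0 0 1" --pt "0 0 0.3 0 0 0 1"

```text
time: 8.43
ee_pos: [0.5141, -0.1735, -0.0036]
tcp_rot: [0.0, 0.995, -0.104, 0.0]
wrist_force: [0.2, -0.3, 0.0]
finger_gap: 0.0853
finger_force: 0.0
```

step_arm --pt "0 0 0.3 0 0 0 1" --pt "0 0 0.2 0 0 0 1" --pt "0 0 0 0 0 0 1"

```text
time: 8.8
ee_pos: [0.5134, -0.1732, -0.0166]
tcp_rot: [-0.0, 0.995, -0.104, -0.001]
wrist_force: [-0.1, 0.1, -0.1]
finger_gap: 0.0854
finger_force: 0.0
```

step_arm --pt "0 0 0 0 0 0 0.3" --pt "0 0 0 0 0 0 0.15" --pt "0 0 0 0 0 0 -0.3" --pt "0 0 0 0 0 0 -1" --pt "0 0 0 0 0 0 -1" --pt "0 0 0 0 0 0 -1" --squeeze 80

```text
time: 9.55
ee_pos: [0.5145, -0.1738, -0.0152]
tcp_rot: [0.0, 0.995, -0.104, 0.001]
wrist_force: [-0.7, -1.0, 5.0]
finger_gap: 0.0447
finger_force: 82.9
```

step_arm --pt "0 0 -0.5 0 0 0 -1" --pt "0 0 -1 0 0 0 -1" --pt "0 0 -1 0 0 0 -1" --pt "0 0 -1 0 0 0 -1" --pt "0 0 -1 0 0 0 -1" --pt "0 0 -1 0 0 0 -1" --pt "0 0 -1 0 0 0 -1" --pt "0 0 -0.5 0 0 0 -1" --pt "0 0 0 0 0 0 -1" --pt "0 0 0 0 0 0 -1"

```text
time: 10.8
ee_pos: [0.513, -0.173, 0.1576]
tcp_rot: [-0.0, 0.995, -0.104, -0.001]
wrist_force: [-0.3, 0.1, -1.7]
finger_gap: 0.0445
finger_force: 82.5
```

```bash
python3 - <<'E'
from h import *
s=ctrl.read_state();print(s["time"],s["ee_pos"],s["tcp_rot"],s["wrist_force"],s["torque"])
a=ctrl.capture("wrist");cv2.imwrite("pics/w3.png",a)
E
```

```text
10.8 [ 0.513  -0.173   0.1576] [-0.0004  0.9946 -0.1038 -0.0011] [-0.2712  0.1286 -1.6701] [ 0.0126 -0.011  -0.0134]
```

View pics/w3.png

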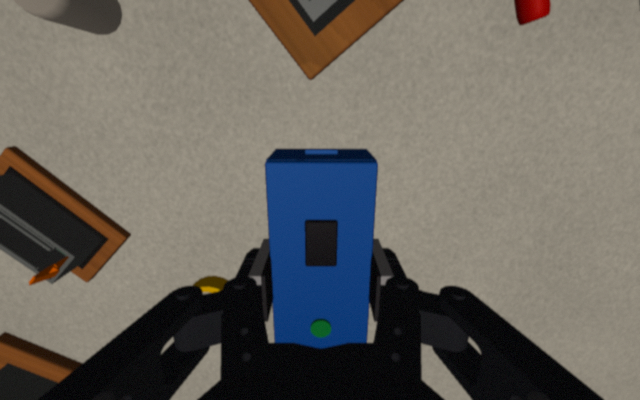

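The cover is held square. Its top front edge is at row 161, columns 266–377. I'll stop short of the base and higher up, turned to the base yaw, so the wrist camera sees the base past the cover.

step_arm --pt "-0.49 -0.96 -0.4 0 0 0 -1" --pt "-0.49 -0.96 -0.4 0 0 0 -1" --pt "-0.49 -0.96 -0.4 0 0 0 -1" --pt "-0.49 -0.96 -0.4 0 0 0 -1" --pt "-0.49 -0.96 -0.4 0 0 0 -1" --pt "-0.49 -0.96 -0.4 0 0 0 -1" --pt "-0.49 -0.96 -0.4 0 0 0 -1" --pt "-0.49 -0.96 -0.4 0 0 0 -1" --pt "-0.49 -0.96 -0.4 0 0 0 -1" --pt "-0.49 -0.96 -0.4 0 0 0 -1"

```text
time: 12.1
ee_pos: [0.4427, 0.0875, 0.258]
tcp_rot: [0.0, 0.995, -0.104, -0.001]
wrist_force: [0.5, 1.3, 0.1]
finger_gap: 0.0448
finger_force: 82.5
```

step_arm --pt "0 0 0 0 0 -0.97 -1" --pt "0 0 0 0 0 -0.97 -1" --pt "0 0 0 0 0 -0.97 -1" --pt "0 0 0 0 0 -0.97 -1" --pt "0 0 0 0 0 -0.97 -1" --pt "0 0 0 0 0 -0.97 -1" --pt "0 0 0 0 0 -0.97 -1" --pt "0 0 0 0 0 -0.97 -1" --pt "0 0 0 0 0 -0.97 -1" --pt "0 0 0 0 0 -0.97 -1"

```text
time: 13.35
ee_pos: [0.443, 0.0867, 0.2576]
tcp_rot: [-0.0, 0.96, 0.281, -0.001]
wrist_force: [0.4, -0.9, -1.1]
finger_gap: 0.0445
finger_force: 82.6
```

step_arm --pt "0 0 0 0 0 0 -1" --pt "0 0 0 0 0 0 -1" --pt "0 0 0 0 0 0 -1"

```text
time: 13.72
ee_pos: [0.4434, 0.0867, 0.2587]
tcp_rot: [-0.0, 0.96, 0.28, -0.0]
wrist_force: [-0.1, 0.2, -0.1]
finger_gap: 0.0444
finger_force: 82.5
```

```bash
python3 - <<'E'
from h import *
import json
s=ctrl.read_state();C=ctrl.get_calibration("wrist");a=ctrl.capture("wrist")
print(s["time"],s["ee_pos"],s["tcp_rot"],s["wrist_force"])
np.savez("w4.npz",T=C["pose"],K=C["intrinsics"],e=s["ee_pos"],q=s["tcp_rot"])
cv2.imwrite("pics/w4.png",a)
cv2.imwrite("pics/w4z.png",cv2.resize(a[0:225,170:470],(800,600),interpolation=cv2.INTER_CUBIC))
E
```

```text
13.725 [0.4434 0.0867 0.2587] [-0.0001  0.96    0.2799 -0.0002] [-0.058   0.2402 -0.0571]
```

View pics/w4z.png

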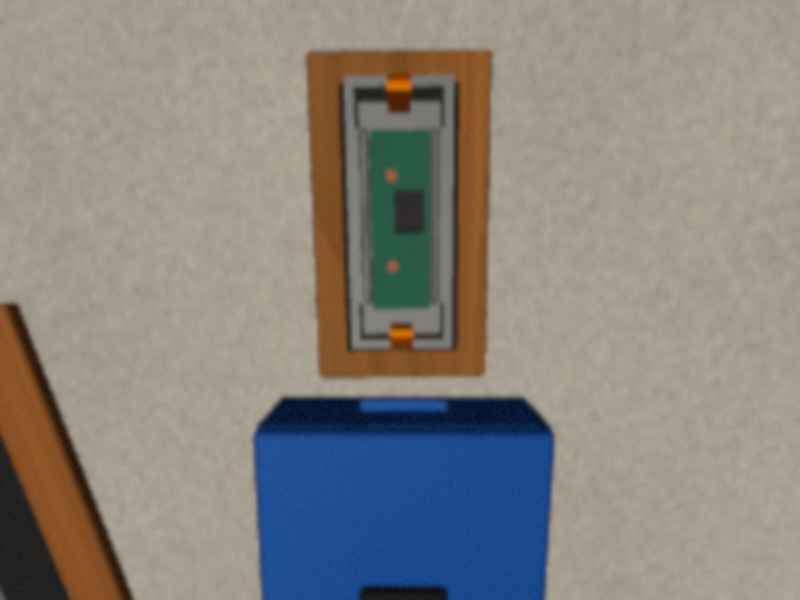

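The base lies ahead of the cover, nearly aligned. In the zoomed crop the block corners are (308,53), (491,52), (484,376) and (320,376), and the rim corners (343,76), (456,75), (453,349) and (350,349). The cover's top front edge runs (257,434)–(551,434), its bottom front edge (282,399)–(523,399).

```bash
python3 - <<'E'
from h import *
d=np.load("w4.npz");C=dict(intrinsics=d["K"],pose=d["T"]);e=d["e"];q=d["q"]
yaw=2*np.arctan2(q[2],q[1]);tx=np.array([np.cos(yaw),np.sin(yaw)]);ty=np.array([np.sin(yaw),-np.cos(yaw)]);print("yaw",yaw)
u=lambda l:(np.array(l)+.5)*.375-.5+[170,0]
loc=lambda P:np.c_[(P[:,:2]-e[:2])@tx,(P[:,:2]-e[:2])@ty]*1e3
a=cv2.imread("pics/w4.png");h=cv2.cvtColor(a,cv2.COLOR_BGR2HSV)
m=cv2.inRange(h,(3,100,40),(18,255,255));m[150:]=0;m[:,:270]=0;m[:,380:]=0
c=cv2.convexHull(max(cv2.findContours(m,0,2)[0],key=cv2.contourArea))
qd=cv2.approxPolyDP(c,4,True)[:,0];print(qd.tolist())
for n,P,z in(("block",u([(308,53),(491,52),(484,376),(320,376)]),.012),("rim",u([(343,76),(456,75),(453,349),(350,349)]),.0595)):
  X=cast(C,P,z);rect(X);print(n,loc(X).mean(0))
if len(qd)==4: X=cast(C,qd.astype(float),.012);rect(X);print("mask",loc(X).mean(0))
# held cover: width 46 mm gives height
for n,P in(("top",u([(257,434),(551,434)])),("bot",u([(282,399),(523,399)]))):
  f=lambda z:np.linalg.norm(np.diff(cast(C,P,z),axis=0))-.046
  from scipy.optimize import brentq
  z=brentq(f,.1,.35);X=cast(C,P,z);L=loc(X);print(n,"z rel tcp",z-e[2],L,"yaw off",np.arctan2(-(L[1]-L[0])[0],(L[1]-L[0])[1]))
  for zz in(.0345+.016,.05,.016): pass
E
```

```text
yaw 0.5674473192151687
[[353, 19], [350, 140], [290, 140], [285, 20]]
centre [0.5252 0.1384] edges [ 84.1619 147.9649  84.6771 147.5409] long yaw -2.566657472512201
block [96.7607  0.3531]
centre [0.5249 0.1383] edges [ 46.3687 110.5092  46.6035 110.1356] long yaw -2.567203677832352
rim [96.4995  0.2996]
centre [0.5252 0.1392] edges [147.2238  82.5543 146.1326  83.4122] long yaw -2.566442934295555
mask [97.1626 -0.2603]
top z rel tcp 0.044616373251940566 [[ 52.6545 -21.7868]
 [ 52.6402  24.2132]] yaw off 0.00031026111148635415
bot z rel tcp 0.015596259853335182 [[ 53.4446 -22.0027]
 [ 53.4313  23.9973]] yaw off 0.00029069127986225835
```

Everything agrees. The base is 96.7 mm ahead of the TCP, the cover's centre is 2.5 mm behind it, its lower edge is 15.6 mm above it, and yaw is off by 0.0075 rad. I'll move over the base, lower to just above the hooks and cross-check with the fixed cameras.

step_arm --pt "0 0 0 0 0 -0.09 -1" --pt "0.99 -0.03 0 0 0 0 -1" --pt "0.99 0 0 0 0 0 -1" --pt "0.99 0 0 0 0 0 -1" --pt "0.98 0 0 0 0 0 -1" --pt "0 0 0.9 0 0 0 -1" --pt "0 0 0.9 0 0 0 -1" --pt "0 0 0.9 0 0 0 -1" --pt "0 0 0.9 0 0 0 -1" --pt "0 0 0.9 0 0 0 -1"

```text
time: 15.02
ee_pos: [0.526, 0.1411, 0.1458]
tcp_rot: [0.0, 0.959, 0.284, 0.0]
wrist_force: [1.2, 0.8, -1.2]
finger_gap: 0.0445
finger_force: 82.5
```

step_arm --pt "0 0 0.9 0 0 0 -1" --pt "0 0 0.9 0 0 0 -1" --pt "0 0 0.4 0 0 0 -1" --pt "0 0 0 0 0 0 -1" --pt "0 0 0 0 0 0 -1"

```text
time: 15.65
ee_pos: [0.5268, 0.1412, 0.0927]
tcp_rot: [0.0, 0.959, 0.284, 0.001]
wrist_force: [-0.9, 0.0, -0.5]
finger_gap: 0.0447
finger_force: 82.5
```

```bash
python3 - <<'E'
from h import *
a=ctrl.capture("scene");b=ctrl.capture("side");s=ctrl.read_state();print(s["time"],s["ee_pos"],s["tcp_rot"],s["wrist_force"],s["torque"])
cv2.imwrite("pics/scene3.png",a);cv2.imwrite("pics/side3.png",b)
c=lambda im,x0,y0:cv2.resize(im[y0:y0+90,x0:x0+80],(400,450),interpolation=cv2.INTER_CUBIC)
cv2.imwrite("pics/crop3.png",np.hstack([c(a,332,190),c(b,262,200)]))
E
```

```text
15.75 [0.5268 0.1412 0.0928] [0.0002 0.9589 0.2837 0.0011] [ 0.3554 -0.0706 -1.1838] [-0.0105 -0.0188  0.0164]
```

View pics/crop3.png

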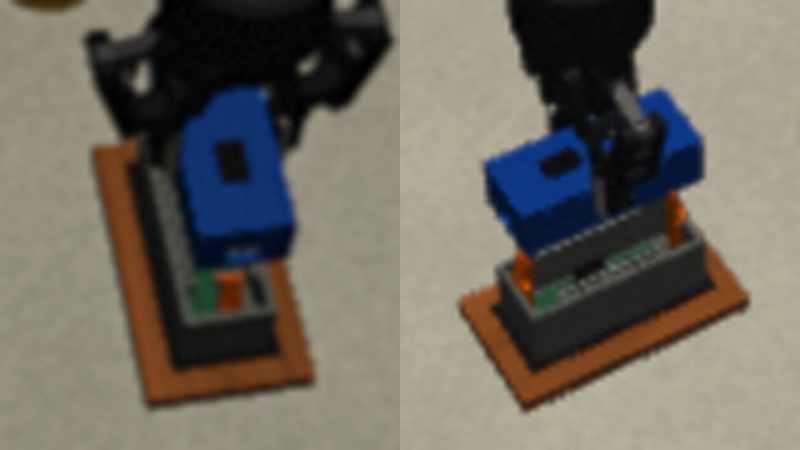

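The cover is square above both hooks. I'll compare its lower corners with the rim's outer corners in both views: in the scene view (202,267), (291,250) against (188,325), (272,306), and in the side view (527,252), (702,183) against (534,318), (705,242).

```bash
python3 - <<'E'
from h import *
yaw=.575;tx=np.array([np.cos(yaw),np.sin(yaw)]);ty=np.array([np.sin(yaw),-np.cos(yaw)])
zb=.1084
for n,x0,y0,cv,rm in(("scene",332,190,[(202,267),(291,250)],[(188,325),(272,306)]),("side",262,200,[(127,252),(302,183)],[(134,318),(305,242)])):
  C=ctrl.get_calibration(n);f=lambda l:(np.array(l)+.5)/5-.5+[x0,y0]
  A=cast(C,f(cv),zb)[:,:2]
  for zr in(.0525,.0595,.0665):
    D=cast(C,f(rm),zr)[:,:2]-A
    print(n,zr,"move tool x,y mm",(D@tx*1e3),(D@ty*1e3))
# block centre in same views -> cover centre
a=cast(ctrl.get_calibration("scene"),(np.array([(95,148),(313,380),(148,405)])+.5)/5-.5+[332,190],.012);print((a[0]+a[1])/2)
b=cast(ctrl.get_calibration("side"),(np.array([(60,305),(348,300),(125,409)])+.5)/5-.5+[262,200],.012);print((b[0]+b[1])/2)
E
```

```text
scene 0.0525 move tool x,y mm [1.5558 0.1427] [2.7339 3.164 ]
scene 0.0595 move tool x,y mm [4.9035 3.5152] [3.963  4.6793]
scene 0.0665 move tool x,y mm [8.2512 6.8878] [5.1921 6.1946]
side 0.0525 move tool x,y mm [ 0.5264 -2.8835] [-1.8864  2.4505]
side 0.0595 move tool x,y mm [ 2.6139 -0.033 ] [-6.8971 -2.5528]
side 0.0665 move tool x,y mm [4.7015 2.8176] [-11.9078  -7.5562]
[0.5292 0.1414 0.012 ]
[0.5247 0.1425 0.012 ]
```

```bash
python3 - <<'E'
from h import *
s=ctrl.read_state();C=ctrl.get_calibration("wrist");a=ctrl.capture("wrist");cv2.imwrite("pics/w5.png",a)
e=s["ee_pos"];q=s["tcp_rot"];yaw=2*np.arctan2(q[2],q[1]);tx=np.array([np.cos(yaw),np.sin(yaw)]);ty=np.array([np.sin(yaw),-np.cos(yaw)])
loc=lambda P:np.c_[(P[:,:2]-e[:2])@tx,(P[:,:2]-e[:2])@ty]*1e3
h=cv2.cvtColor(a,cv2.COLOR_BGR2HSV)
m=cv2.inRange(h,(3,100,30),(18,255,255));m[:,:180]=0;m[:,460:]=0;m[240:]=0
k=max(cv2.findContours(m,0,2)[0],key=cv2.contourArea);print("block",cv2.boundingRect(k),cv2.approxPolyDP(k,3,True)[:,0].tolist())
mm=(m>0)
for r in range(105,150,6):
  w=np.where(mm[r])[0]
  if len(w)>5: print(r,w[0],w[-1],loc(cast(C,[(w[0]-.5,r),(w[-1]+.5,r)],.012)).round(1).tolist())
col=[np.where(mm[:,c])[0][0] for c in (290,320,350)];print("front rows",col,loc(cast(C,[(320,np.mean(col)-.5)],.012)))
b=cv2.inRange(h,(100,120,15),(135,255,255));k=cv2.convexHull(max(cv2.findContours(b,0,2)[0],key=cv2.contourArea));print("cover",cv2.approxPolyDP(k,3,True)[:,0].tolist())
for c in (296,320,344): print(c,a[100:165,c].mean(1).astype(int).tolist())
for r in (134,140,144): print(r,a[r,250:390].mean(1).astype(int).tolist())
E
```

```text
block (268, 107, 106, 47) [[268, 108], [270, 153], [286, 148], [287, 125], [353, 125], [354, 147], [371, 150], [371, 107]]
111 268 373 [[68.8, -41.4], [68.8, 43.6]]
117 268 372 [[64.1, -41.7], [64.1, 43.0]]
123 269 372 [[59.4, -41.1], [59.4, 43.3]]
129 269 372 [[54.6, -41.4], [54.6, 43.5]]
135 269 371 [[49.8, -41.6], [49.8, 42.9]]
141 270 371 [[44.9, -41.0], [44.9, 43.2]]
147 270 371 [[40.0, -41.3], [39.9, 43.4]]
front rows [np.int64(107), np.int64(107), np.int64(107)] [[72.2398  0.6644]]
cover [[365, 150], [376, 163], [366, 343], [325, 349], [274, 344], [266, 162], [276, 150]]
296 [143, 141, 141, 142, 144, 140, 113, 77, 69, 76, 82, 81, 80, 81, 81, 80, 82, 80, 80, 78, 80, 81, 81, 78, 63, 41, 25, 20, 19, 17, 24, 26, 28, 30, 30, 37, 64, 94, 112, 117, 117, 113, 98, 71, 61, 55, 53, 45, 42, 28, 24, 19, 28, 24, 22, 22, 23, 21, 24, 28, 31, 37, 48, 66, 73]
320 [142, 141, 140, 139, 137, 131, 106, 71, 64, 68, 71, 71, 69, 69, 71, 70, 71, 69, 70, 70, 70, 69, 68, 67, 56, 35, 23, 20, 22, 20, 26, 28, 30, 33, 32, 39, 64, 90, 95, 78, 53, 49, 49, 48, 48, 49, 48, 47, 54, 60, 73, 82, 80, 68, 49, 27, 21,
[... 1502 characters left out ...]
3, 144, 145, 146, 145, 143, 143, 141, 142, 141, 143, 144]
144 [150, 149, 147, 144, 145, 147, 148, 148, 148, 145, 148, 146, 148, 148, 146, 146, 143, 144, 136, 102, 76, 76, 76, 75, 78, 78, 77, 76, 76, 76, 75, 72, 74, 73, 72, 68, 65, 77, 106, 114, 115, 115, 107, 72, 42, 37, 61, 100, 116, 116, 115, 114, 117, 115, 115, 115, 115, 115, 114, 115, 115, 113, 104, 75, 52, 48, 48, 49, 48, 47, 48, 48, 49, 48, 48, 48, 49, 58, 85, 104, 110, 113, 111, 112, 110, 112, 110, 109, 112, 109, 111, 109, 108, 100, 70, 45, 36, 51, 84, 102, 109, 107, 106, 97, 73, 76, 82, 82, 79, 76, 77, 77, 81, 83, 87, 85, 88, 84, 84, 83, 76, 84, 109, 133, 139, 137, 136, 136, 134, 137, 138, 140, 139, 141, 138, 138, 139, 139, 138, 140]
```

The wrist view puts the base centre at (-2.8, 0.95) mm in tool axes and the cover's at (-2.5, 1.1), so they are aligned within 1 mm. Now I'll descend in small steps, feeling the force.

step_arm --pt "0 0 0.3 0 0 0 -1" --pt "0 0 0.3 0 0 0 -1" --pt "0 0 0.15 0 0 0 -1" --pt "0 0 0 0 0 0 -1" --squeeze 100

```text
time: 16.3
ee_pos: [0.5254, 0.141, 0.072]
tcp_rot: [-0.0, 0.959, 0.284, -0.001]
wrist_force: [0.1, -0.6, -0.9]
finger_gap: 0.0439
finger_force: 106.3
```

step_arm --pt "0 0 0.1 0 0 0 -1" --pt "0 0 0.1 0 0 0 -1" --pt "0 0 0 0 0 0 -1"

```text
time: 16.68
ee_pos: [0.5258, 0.1411, 0.0675]
tcp_rot: [-0.0, 0.959, 0.284, -0.0]
wrist_force: [0.7, -0.0, -1.5]
finger_gap: 0.0444
finger_force: 106.3
```

step_arm --pt "0 0 0.1 0 0 0 -1" --pt "0 0 0 0 0 0 -1"

```text
time: 16.92
ee_pos: [0.5258, 0.141, 0.065]
tcp_rot: [-0.0, 0.959, 0.284, -0.0]
wrist_force: [-0.2, 0.8, -1.3]
finger_gap: 0.0442
finger_force: 106.3
```

step_arm --pt "0 0 0.1 0 0 0 -1" --pt "0 0 0 0 0 0 -1"

```text
time: 17.18
ee_pos: [0.5258, 0.141, 0.0625]
tcp_rot: [-0.0, 0.959, 0.284, -0.0]
wrist_force: [-0.4, -0.0, -1.0]
finger_gap: 0.0442
finger_force: 106.3
```

step_arm --pt "0 0 0.1 0 0 0 -1" --pt "0 0 0 0 0 0 -1"

```text
time: 17.42
ee_pos: [0.5257, 0.141, 0.0599]
tcp_rot: [-0.0, 0.959, 0.284, -0.0]
wrist_force: [-0.2, 0.5, -1.7]
finger_gap: 0.0441
finger_force: 106.3
```

step_arm --pt "0 0 0.1 0 0 0 -1" --pt "0 0 0 0 0 0 -1"

```text
time: 17.68
ee_pos: [0.5258, 0.141, 0.0575]
tcp_rot: [-0.0, 0.959, 0.284, -0.0]
wrist_force: [-0.4, -0.1, -1.0]
finger_gap: 0.0441
finger_force: 106.3
```

step_arm --pt "0 0 0.1 0 0 0 -1" --pt "0 0 0 0 0 0 -1"

```text
time: 17.92
ee_pos: [0.526, 0.1411, 0.0551]
tcp_rot: [-0.0, 0.959, 0.284, 0.0]
wrist_force: [0.4, 0.3, -1.3]
finger_gap: 0.0441
finger_force: 106.3
```

step_arm --pt "0 0 0.1 0 0 0 -1" --pt "0 0 0 0 0 0 -1"

```text
time: 18.18
ee_pos: [0.5261, 0.141, 0.0528]
tcp_rot: [0.0, 0.959, 0.284, 0.0]
wrist_force: [0.3, -0.0, 0.7]
finger_gap: 0.0442
finger_force: 106.5
```

step_arm --pt "0 0 0.1 0 0 0 -1" --pt "0 0 0 0 0 0 -1"

```text
time: 18.42
ee_pos: [0.5262, 0.141, 0.0504]
tcp_rot: [0.0, 0.959, 0.284, 0.0]
wrist_force: [-0.1, -0.2, 0.7]
finger_gap: 0.0438
finger_force: 106.6
```

step_arm --pt "0 0 0.1 0 0 0 -1" --pt "0 0 0 0 0 0 -1"

```text
time: 18.68
ee_pos: [0.5262, 0.141, 0.0479]
tcp_rot: [0.0, 0.959, 0.284, 0.0]
wrist_force: [-0.2, -0.5, 2.4]
finger_gap: 0.044
finger_force: 106.9
```

step_arm --pt "0 0 0.1 0 0 0 -1" --pt "0 0 0 0 0 0 -1"

```text
time: 18.92
ee_pos: [0.5264, 0.141, 0.0456]
tcp_rot: [0.0, 0.959, 0.284, 0.0]
wrist_force: [1.1, -0.5, 3.7]
finger_gap: 0.0443
finger_force: 107.1
```

step_arm --pt "0 0 0.08 0 0 0 -1" --pt "0 0 0 0 0 0 -1"

```text
time: 19.18
ee_pos: [0.5261, 0.141, 0.0431]
tcp_rot: [0.0, 0.959, 0.284, 0.0]
wrist_force: [0.3, -1.3, 3.5]
finger_gap: 0.044
finger_force: 107.1
```

step_arm --pt "0 0 0.06 0 0 0 -1" --pt "0 0 0 0 0 0 -1"

```text
time: 19.42
ee_pos: [0.5258, 0.1411, 0.0414]
tcp_rot: [-0.0, 0.959, 0.284, -0.0]
wrist_force: [0.9, -1.4, 2.3]
finger_gap: 0.044
finger_force: 107.1
```

step_arm --pt "0 0 0.05 0 0 0 -1" --pt "0 0 0 0 0 0 -1"

```text
time: 19.68
ee_pos: [0.5249, 0.1409, 0.0395]
tcp_rot: [-0.0, 0.959, 0.284, -0.001]
wrist_force: [0.2, -0.1, -0.3]
finger_gap: 0.0442
finger_force: 106.5
```

step_arm --pt "0 0 0.03 0 0 0 -1" --pt "0 0 0 0 0 0 -1"

```text
time: 19.92
ee_pos: [0.5256, 0.1412, 0.0392]
tcp_rot: [-0.0, 0.959, 0.284, -0.0]
wrist_force: [0.3, -0.2, -2.6]
finger_gap: 0.0443
finger_force: 106.5
```

step_arm --pt "0 0 0.03 0 0 0 -1" --pt "0 0 0 0 0 0 -1"

```text
time: 20.18
ee_pos: [0.5259, 0.1411, 0.039]
tcp_rot: [-0.0, 0.959, 0.284, -0.0]
wrist_force: [-0.3, -1.2, -1.3]
finger_gap: 0.0441
finger_force: 106.5
```

step_arm --pt "0 0 0.03 0 0 0 -1" --pt "0 0 0 0 0 0 -1"

```text
time: 20.42
ee_pos: [0.5261, 0.141, 0.0383]
tcp_rot: [0.0, 0.959, 0.284, 0.0]
wrist_force: [0.4, 0.4, -1.2]
finger_gap: 0.0438
finger_force: 106.5
```

step_arm --pt "0 0 0.03 0 0 0 -1" --pt "0 0 0 0 0 0 -1"

```text
time: 20.68
ee_pos: [0.5261, 0.141, 0.038]
tcp_rot: [0.0, 0.959, 0.284, 0.0]
wrist_force: [-1.1, -0.5, 2.7]
finger_gap: 0.0439
finger_force: 107.3
```

step_arm --pt "0 0 0.03 0 0 0 -1" --pt "0 0 0 0 0 0 -1"

```text
time: 20.92
ee_pos: [0.5262, 0.1411, 0.038]
tcp_rot: [0.0, 0.959, 0.284, -0.0]
wrist_force: [-4.5, -0.9, 7.7]
finger_gap: 0.0442
finger_force: 107.8
```

step_arm --pt "0 0 0.02 0 0 0 -1" --pt "0 0 0 0 0 0 -1"

```text
time: 21.18
ee_pos: [0.5262, 0.141, 0.038]
tcp_rot: [0.0, 0.959, 0.284, -0.0]
wrist_force: [-5.9, -0.8, 10.2]
finger_gap: 0.0444
finger_force: 108.0
```

The cover is on the rigid rim: z has stopped at 0.038 and the force is rising. That puts the rim about 6 mm below the mean, within the stated range. One more small press, then I'll verify.

step_arm --pt "0 0 0.02 0 0 0 -1" --pt "0 0 0 0 0 0 -1"

```text
time: 21.42
ee_pos: [0.5262, 0.1411, 0.038]
tcp_rot: [0.0, 0.959, 0.284, -0.0]
wrist_force: [-6.0, -0.3, 12.5]
finger_gap: 0.0444
finger_force: 108.3
```

```bash
python3 - <<'E'
from h import *
a=ctrl.capture("scene");b=ctrl.capture("side");s=ctrl.read_state();print(s["ee_pos"],s["tcp_rot"],s["wrist_force"],s["torque"])
C=ctrl.get_calibration("wrist");w=ctrl.capture("wrist");cv2.imwrite("pics/w6.png",w)
h=cv2.cvtColor(w,cv2.COLOR_BGR2HSV);m=cv2.inRange(h,(100,120,15),(135,255,255));k=cv2.convexHull(max(cv2.findContours(m,0,2)[0],key=cv2.contourArea));print(cv2.approxPolyDP(k,3,True)[:,0].tolist())
o=cv2.inRange(h,(5,180,120),(20,255,255));o[:, :290]=0;o[:,350:]=0;o[250:]=0
for k in cv2.findContours(o,0,2)[0]:
  if cv2.contourArea(k)>8: print("orange",cv2.boundingRect(k))
E
```

```text
[0.5262 0.1411 0.038 ] [ 0.0001  0.9589  0.2837 -0.0003] [-7.3988 -1.0675 13.2799] [-0.1622  1.0971 -0.0562]
[[363, 149], [376, 163], [365, 343], [324, 349], [275, 343], [265, 164], [279, 148]]
orange (298, 111, 16, 19)
orange (290, 111, 6, 18)
orange (333, 110, 17, 19)
```

step_arm --pt "0 0 -0.05 0 0 0 -1" --pt "0 0 0 0 0 0 -1"

```text
time: 21.82
ee_pos: [0.5262, 0.1411, 0.038]
tcp_rot: [0.0, 0.959, 0.284, 0.0]
wrist_force: [-3.4, -0.9, 7.9]
finger_gap: 0.0441
finger_force: 107.5
```

step_arm --pt "0 0 0 0 0 0 0.2" --pt "0 0 0 0 0 0 0.5" --pt "0 0 0 0 0 0 0.8" --pt "0 0 0 0 0 0 0.8"

```text
time: 22.32
ee_pos: [0.5258, 0.141, 0.0367]
tcp_rot: [-0.0, 0.959, 0.284, -0.0]
wrist_force: [0.4, -0.4, -0.5]
finger_gap: 0.0765
finger_force: 0.0
```

step_arm --pt "0 0 -0.5 0 0 0 0.8" --pt "0 0 -1 0 0 0 0.8" --pt "0 0 -1 0 0 0 0.8" --pt "0 0 -1 0 0 0 0.8" --pt "0 0 -1 0 0 0 0.8" --pt "-1 0 -1 0 0 0 0.8" --pt "-1 0 -1 0 0 0 0.8" --pt "-1 0 -1 0 0 0 0.8" --pt "-1 0 0 0 0 0 0.8" --pt "0 0 0 0 0 0 0.8"

```text
time: 23.58
ee_pos: [0.4419, 0.0863, 0.2259]
tcp_rot: [0.0, 0.959, 0.283, 0.001]
wrist_force: [-0.0, 0.3, -0.7]
finger_gap: 0.077
finger_force: 0.0
```

```bash
python3 - <<'E'
from h import *
for n in range(4): pass
s=ctrl.read_state();C=ctrl.get_calibration("wrist");w=ctrl.capture("wrist");cv2.imwrite("pics/w7.png",w)
b=ctrl.capture("side");a=ctrl.capture("scene");print(s["time"],s["ee_pos"],s["wrist_force"])
h=cv2.cvtColor(w,cv2.COLOR_BGR2HSV);m=cv2.inRange(h,(100,120,15),(135,255,255))
x,y,ww,hh=cv2.boundingRect(max(cv2.findContours(m,0,2)[0],key=cv2.contourArea));print(x,y,ww,hh)
c=lambda im,x0,y0:cv2.resize(im[y0:y0+90,x0:x0+80],(400,450),interpolation=cv2.INTER_CUBIC)
cv2.imwrite("pics/crop4.png",np.hstack([c(a,332,190),c(b,262,200)]))
E
```

```text
23.575 [0.4419 0.0863 0.2259] [-0.0379  0.2676 -0.6759]
296 11 50 125
```

View pics/crop4.png

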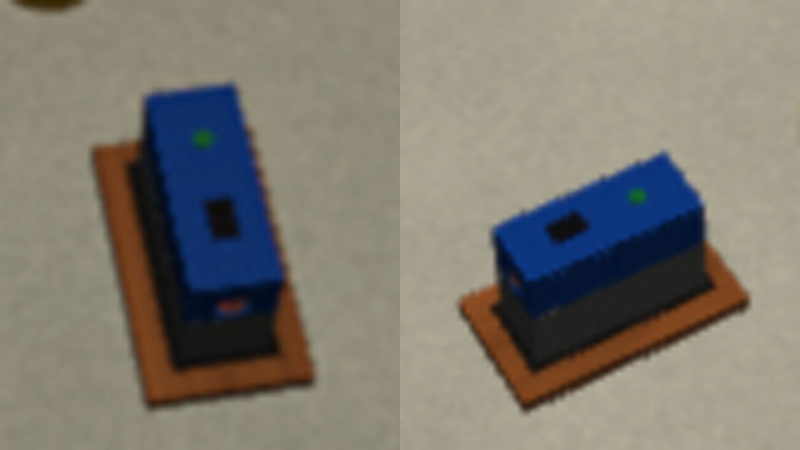

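The cover sits level with no gap along the long side. The orange nose shows in the window at the near end, and the push fell back to zero before the rigid rim, as it would when both ends click. Handing in.

```bash
python3 -c "
from bench import ctrl
print(ctrl.sign_off())"
```

```text
the job is handed in; nothing more can be done
None
```

The blue cover is on the smallest switch box, seated on the rim with no visible gap and released. Highest force read while pressing was about 13 N, and it was handed in at about 24 s. I saw the hook nose in its window at one end only; the far-end click is inferred from the force dropping to zero just before the rim. The first grasp closed on air because the fingertips sit about 4 cm farther back from the reported TCP than documented; nothing else was touched.

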